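Clear the toppled bronze leg off the turntable and clamp it in the welding fixture

ROBOT

A 7-joint arm with a two-finger parallel gripper is mounted at the origin on the work surface. World frame = base frame: x ahead of the robot, y to its left, z up, the work surface at z = 0. Lengths are in m, angles in rad, forces in N, time in s.
With the tool pointing down it reaches from about 0.4 to 0.85 m from the base axis. Payload 10.4 kg.
Tool frame: the origin (TCP) lies at the very end of the fingers, on their centre line; the grasp point (between the pads) lies grip_point_offset behind it (grip_point_offset is the distance from the TCP to the grasp point, in m); z points along the fingers, y is the line along which they close (so a half turn about z gives the same grasp; the last joint's range is limited). The gripper opens to 87 mm and grips with 3 to 60 N. Pads are 19 mm wide; open, the fingers measure 117 mm over their backs; the gripper's body (75 mm by 190 mm) begins 51 mm behind the grasp point.
Start: joints at [1.238, 0.332, -0.065, 1.46, 0.022, 1.35, -0.088], TCP at [0.191, -0.595, 0.202] pointing down, gripper open.
Joint ranges: [-2.6, 2.6], [-0.5, 2.12], [-1.47, 1.34], [0.16, 2.42], [-1.27, 4.41], [0.06, 2.06], [-2.6, 2.6]. Speed limits (rad/s): [2.22, 2.22, 2.79, 2.79, 3.14, 3.14, 3.14].

INTERFACE

Orientations are given as a rotation vector (axis times angle).
In Python, from cell import * gives the robot as it stands. The module is installed in compiled form; this text tells all that it offers.
- The arm moves only by the tool drive_tool, never from a script. Its argument "steps" is text: rows parted by semicolons, each of 5 numbers parted by spaces: the closure, from 0 (fully open) to 1 (shut), then the shift along the tool's x, y, z in units of 50 mm (1.0 is 50 mm), then the turn about the tool's z in units of 8 degrees (1.0 is 8 degrees). A call has 1 to 12 rows; each row is the pose to reach, as a shift and turn from the pose commanded when the call began, along the tool's axes at that moment; what a row does not reach only later rows make up. A row lasts 1/10 s, in which the tool goes at most 50 mm and 8.59 degrees, less where a joint would pass 70% of its speed; a pose out of reach is approached as far as the arm can. A call with a gripper value outside its range is refused whole. The fingers move at their own pace and stop on an object; "newtons" is the grip in N (left out, the last holds). Time passes only in rows, so rows that repeat a pose let the fingers close. It gives the time, the measured TCP pose, the force, the opening and the grip force at its end, in the units of the state.
- sense(): the state, without advancing time (a new reading comes with each control period).
- get_image(name): name is "scene" or "top"; returns a dict with "pixels" (420x560x3 uint8, red, green, blue), "camera_matrix" (3x3 intrinsics, pixels), "pose" (4x4, takes a point from camera to world coordinates). Camera axes: x right, y down, z forward; pixel columns grow to the right and rows downward; lengths in m; the calibration is good to about 2 mm. A picture is of the moment at which its call begins. There is no depth.
- finish_job(): hands the job in; it is judged then, once.
The state is a dict: "t": time; "q": joint angles; "qvel": joint speeds; "tau": joint torques, N m; "tool_pos": TCP position; "tool_rot": TCP orientation; "contact_force": force on the tool from outside, world axes, zero at the start; "moment": the same for the moment, N m; "gripper_width": opening from 0.0 (shut) to 1.0 (fully open); "grip_force": force on a finger pad.
Only numpy, scipy, OpenCV 4.12 (cv2) and the standard library are available. Lean on these libraries where they do the work, as an engineer would, in place of code of your own. Each camera call takes 0.05 s, during which the arm holds its last target. There are 200 camera calls.

TASK

Lift the bronze leg that has fallen over on the free-spinning turntable and lower it, still held, onto its side in the channel of the welding fixture, with the knee end towards the blue end block and the sole towards the sliding stop. Let go of it, then slide the stop by its red grip until the leg is held snugly between the stop and the end block, with no gap at either end. Leave the two other bronzes standing on the turntable and the tape measure where it is.

Things in the scene. Friction and masses are not known exactly. Their poses are not given: they have to be found in the camera images.
- leg: toppled tan bronze leg of a statue, lying on its side, 150 mm long, 0.55 kg. Origin: centre of the shank's underside; y runs along the shank to the knee end (+75 mm, dark round hollow), sole at y -75, toes to +x, z up. Shank 40 mm wide, 40 high; foot 32 mm thick (y -75 to -43), 36 high, reaching x +75. Centre of mass at x +6, y -6 mm. Grip across the shank near the origin
- leg_knee (a point): centre of the leg's flat knee end face, 20 mm above its underside (axes as leg)
- leg_sole (a point): centre line of the shank on the sole face, 20 mm above the leg's underside (axes as leg)
- turntable_top (a point): centre of the turntable's upper face, 50 mm above the bench: a dark steel disc 320 mm across on a grey foot. It has no drive and no brake and turns at a touch, with what stands on it
- figure: small standing bronze figure, 126 mm high on a round base 60 mm across, on the turntable; origin at the centre of its underside, z up
- bell: standing bronze flare, bell-shaped, 94 mm high, 68 mm across at the foot, on the turntable; origin at the centre of its underside, z up
- jig: welding fixture: fixed steel plate, x -60 to +85, y -178 to +102 mm, 12 mm thick. Origin on the bench under the channel's centre line; y runs along the channel from stop to end block, z up. Guides 18 mm high leave a channel 50 mm wide: both sides at y 40 to 72, -x side at y -73 to -39; on the +x side a pin 12 mm across, 16 high, at x 31, y -32. Sides open for fingers at y -24 to 38
- jig_seat (a point): the point on the channel floor (plate top, 12 mm above the bench) where the origin of a fully seated leg lies; axes as jig: the seated leg's axes are parallel to these, toes to +x, in front of the pin
- jig_end (a point): centre of the blue end block's face, at fixture y +75 mm, where the leg's knee face comes to rest; the block is 70 mm wide and its top is 57 mm above the bench
- stop (a joint): travel of the sliding stop towards the end block, m: its face stands at fixture y = -0.120 + this value. 0 = fully back; 0.045 = meets the sole of a fully seated leg; the track ends at 0.060. About 3 N of friction; it stays where it is left
- stop_top (a point): centre of the top of the stop's red upright grip, 97 mm above the bench; axes as jig. Grip 32 mm wide (x), 14 mm thick (y), 46 mm high, on the yellow stop plate (48 wide, 14 thick, 40 high). Front and back faces lie 7 mm either side of this point in y; behind it is clear space
- tape: black and yellow tape measure, 65 x 35 x 62 mm, origin at the centre of its underside; leave it alone
There are look-alikes about, which are no part of the job. What is shaped like the leg but yellow is not meant.

How it is judged:
On the way, in this order (a step that is already met when the one before it is completed fails the run):
1. the leg is lifted clear of the turntable in the gripper (height (world z) of leg above 0.085 m and contact force between the fingers and leg above 1 N), for 0.1 s.
2. the leg is lowered into the fixture's channel while still held, less than 12 mm above the plate (z of leg in the frame of jig below 0.024 m and y of leg in the frame of jig between -0.06 and 0.02 m and x of leg in the frame of jig between -0.015 and 0.015 m and contact force between the fingers and leg above 1 N), for 0.04 s.
3. the leg lies in the channel, let go (x of leg_knee in the frame of jig between -0.008 and 0.008 m and x of leg_sole in the frame of jig between -0.01 and 0.01 m and z of leg in the frame of jig below 0.018 m and contact force between the fingers and leg below 0.1 N), for 0.2 s.
At the end, for the whole second after the job is handed in: Leg flat in the channel (within 8 mm sideways at the knee, 10 mm at the sole), knee face within 5 mm of the end block, stop within 4 mm of meeting the seated sole (joint 0.045), leg at rest and let go; figure and bell upright on the turntable (all of step 3 and y of leg_knee in the frame of jig above 0.07 m and y of leg_sole in the frame of jig below -0.07 m and z of leg in the frame of jig above 0.008 m and angle between leg's own z axis and vertical below 0.08 rad and value of joint stop between 0.041 and 0.049 m and linear speed of leg below 0.02 m/s and angle between each of figure, bell's own z axis and vertical below 0.2 rad and horizontal distance between each of figure, bell and turntable_top below 0.16 m and height (world z) of each of figure, bell above 0.045 m); the robot touches nothing.
It fails at once if the standing figure or the standing bell is tipped over or knocked off the turntable (angle between any of figure, bell's own z axis and vertical above 0.5 rad or height (world z) of any of figure, bell below 0.04 m).
It fails at once if the tape measure is shifted by more than 40 mm (distance of tape from where it was at the start of the episode above 0.04 m).
It also fails if it takes over 51 s, if anything falls off the work surface, if the arm or the gripper's body presses on something with over 40 N, if the wrist force passes 120 N, or if a joint passes its speed limit or range.

## Working session

There is one attempt and no reset: what is moved stays moved. The work goes in short steps, Python scripts to look and compute and a tool call to move; the robot and the scene stay as the last step left them, time stands still between calls to the robot, and variables do not carry over. Pictures are saved under pics/ and viewed, at most 10 in all, crops included, and the job is handed in when it is done.

Besides the shell and the picture viewer there is one more tool, called after "Emit:" as name(argument=value, ...), one argument or row to a line, values as JSON. drive_tool: Moves the arm, as the interface text tells. Its arguments: {"type":"object","properties":{"steps":{"type":"string"},"newtons":{"type":"number"}},"required":["steps"]}

```bash
mkdir -p pics; python3 - <<'E'
from cell import *
import cv2,numpy as np
for n in("scene","top"):
    d=get_image(n);cv2.imwrite(f"pics/{n}0.png",d["pixels"][:,:,::-1]);print(n,d["camera_matrix"].round(1).tolist(),d["pose"].round(4).tolist())
s=sense();print({k:np.round(v,3).tolist() for k,v in s.items()},grip_point_offset)
E
```

```text
scene [[434.9, 0.0, 278.3], [0.0, 434.9, 214.2], [0.0, 0.0, 1.0]] [[-0.5516, 0.5197, -0.6524, 1.4443], [0.8341, 0.3425, -0.4324, 0.7636], [-0.0013, -0.7827, -0.6224, 0.9784], [0.0, 0.0, 0.0, 1.0]]
top [[467.5, 0.0, 296.1], [0.0, 467.5, 209.9], [0.0, 0.0, 1.0]] [[-0.0212, -0.983, 0.1826, 0.2715], [-0.9996, 0.0175, -0.0218, 0.1382], [0.0183, -0.183, -0.9829, 1.3841], [0.0, 0.0, 0.0, 1.0]]
{'t': 0.1, 'q': [1.238, 0.333, -0.065, 1.461, 0.022, 1.35, -0.089], 'qvel': [0.0, -0.003, 0.0, -0.002, -0.0, 0.001, 0.002], 'tau': [0.002, -62.455, 0.025, -39.072, -0.061, 0.037, 0.0], 'tool_pos': [0.19, -0.595, 0.201], 'tool_rot': [-3.103, -0.485, 0.0], 'contact_force': [-0.848, -0.892, -0.627], 'moment': [-0.022, -0.006, -0.009], 'grip_force': 0.0, 'gripper_width': 1.004} 0.0187
```

View pics/scene0.png

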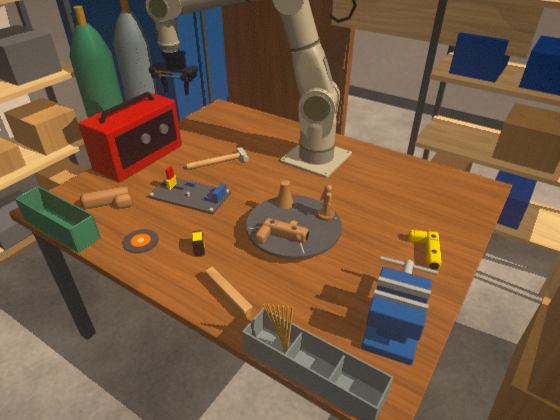

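View pics/top0.png

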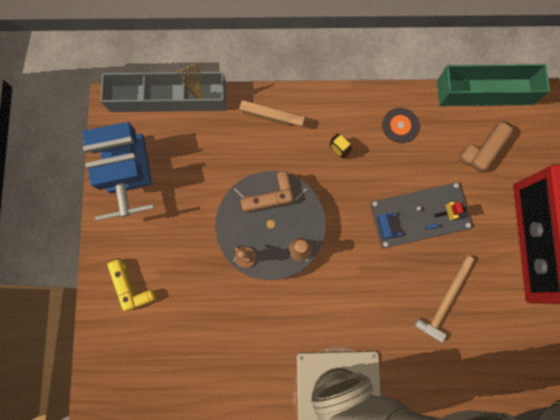

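The bronze leg is on the turntable at top (268,195), scene (282,232). Things that could be taken for it are the larger bronze limb at top (488,148) / scene (106,198) and the yellow leg at top (128,287) / scene (428,247). I choose the one on the turntable. The jig is at top (420,215), blue end block at (387,226), red grip at (459,209). I'll check this in a close crop.

```bash
python3 - <<'E'
import cv2,numpy as np
t=cv2.imread("pics/top0.png");s=cv2.imread("pics/scene0.png")
def c(i,x,y,w,h,f):return cv2.resize(i[y:y+h,x:x+w],None,fx=f,fy=f,interpolation=cv2.INTER_CUBIC)
a=np.vstack([np.hstack([c(t,210,165,80,60,5),c(t,365,175,80*1,60,5)]),np.hstack([c(s,240,175,100,75,4),c(s,145,155,100,75,4)])])
cv2.imwrite("pics/crop0.png",a)
E
```

```text
(no output)
```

View pics/crop0.png

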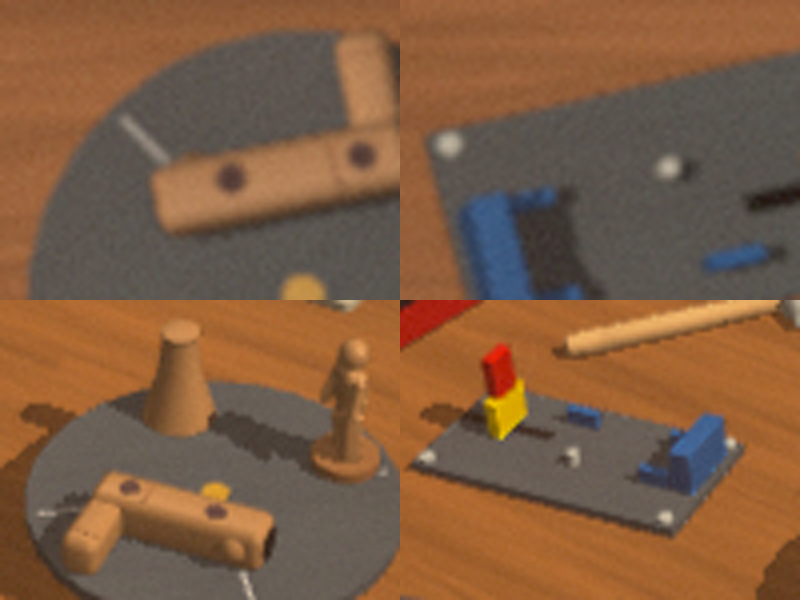

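The crop confirms it. The tan leg lies with the dark knee hollow at left in top (243,203), foot at right (284,185) with toes up, i.e. towards world +x. The jig lies nearly parallel: end block at left, pin on its +x side. Next I'll fit poses by silhouettes in both views.

```bash
cat >h.py <<'E'
import cv2,numpy as np
from scipy.optimize import minimize
S=4
def proj(d,P):
    P=np.asarray(P,float).reshape(-1,3);T=np.linalg.inv(d["pose"]);c=P@T[:3,:3].T+T[:3,3]
    u=c@d["camera_matrix"].T;return u[:,:2]/u[:,2:]
def tri(ds,uvs):
    A=[];b=[]
    for d,uv in zip(ds,uvs):
        r=d["pose"][:3,:3]@np.linalg.solve(d["camera_matrix"],[*uv,1]);r/=np.linalg.norm(r);M=np.eye(3)-np.outer(r,r)
        A.append(M);b.append(M@d["pose"][:3,3])
    return np.linalg.lstsq(np.vstack(A),np.hstack(b),rcond=None)[0]
def box(x0,x1,y0,y1,z0,z1):return np.array([[x,y,z] for x in(x0,x1) for y in(y0,y1) for z in(z0,z1)])/1000
def place(p,B):
    x,y,z,a=p;c,s=np.cos(a),np.sin(a);return B@np.array([[c,-s,0],[s,c,0],[0,0,1]]).T+[x,y,z]
def render(d,p,boxes):
    m=np.zeros((420*S,560*S),np.uint8)
    for B in boxes:
        u=(proj(d,place(p,B))+.5)*S-.5
        h=cv2.convexHull((u*16).astype(np.int32));cv2.fillConvexPoly(m,h,1,shift=4)
    return m
def fit(ds,ms,boxes,p0,w=None):
    M=[cv2.resize(m.astype(np.float32),None,fx=S,fy=S,interpolation=cv2.INTER_CUBIC)>.5 for m in ms]
    def f(p):return sum((lambda r,m:1-(r&m).sum()/(r|m).sum())(render(d,p,boxes).astype(bool),m) for d,m in zip(ds,M))
    sim=np.array([p0]+[np.add(p0,np.eye(4)[i]*[.02,.02,.015,.1][i]) for i in range(4)])
    r=minimize(f,p0,method="Nelder-Mead",options=dict(initial_simplex=sim,xatol=1e-4,fatol=1e-4,maxiter=300));return r.x,r.fun
def hsv(d):return cv2.cvtColor(d["pixels"],cv2.COLOR_RGB2HSV)
def blob(m,uv):
    m=cv2.morphologyEx(m.astype(np.uint8),cv2.MORPH_OPEN,np.ones((2,2),np.uint8))
    c,_=cv2.findContours(m,cv2.RETR_EXTERNAL,cv2.CHAIN_APPROX_NONE)
    k=max(c,key=lambda k:cv2.pointPolygonTest(k,uv,True));o=np.zeros_like(m);cv2.drawContours(o,[k],-1,1,-1);return o
LEG=[box(-20,20,-75,75,0,40),box(-20,75,-75,-43,2,38)]
PLATE=[box(-60,85,-178,102,0,12)]
E
python3 - <<'E'
from cell import *
from h import *
S_,T=get_image("scene"),get_image("top");ds=[S_,T]
for d,n,pts in((S_,"scene",[(282,232),(300,243),(232,225),(190,205),(170,212)]),(T,"top",[(260,200),(250,250),(240,215),(410,225),(430,200),(420,260)])):
    print(n,[hsv(d)[v,u].tolist() for u,v in pts])
def legm(d,uv):
    h=hsv(d);return blob((h[...,1]>90)&(h[...,2]>70),uv)
def jigm(d,uv):
    h=hsv(d);return blob((h[...,1]<110)|((h[...,0]>90)&(h[...,0]<130)),uv)
lm=[legm(S_,(285,231)),legm(T,(265,200))]
jm=[jigm(S_,(190,200)),jigm(T,(410,215))]
print([int(m.sum()) for m in lm+jm])
v=np.hstack([np.where((m|j)[...,None]>0,d["pixels"],d["pixels"]//3) for m,j,d in zip(lm,jm,ds)])
def g(d,uv,z):
    r=d["pose"][:3,:3]@np.linalg.solve(d["camera_matrix"],[*uv,1]);o=d["pose"][:3,3];return o+r*(z-o[2])/r[2]
l0=g(T,(263,199),.07);j0=g(T,(415,218),0)
pl,fl=fit(ds,lm,LEG,[l0[0],l0[1],.05,.15]);pj,fj=fit([T],jm[1:],PLATE,[j0[0],j0[1],0,.15])
print("leg",pl.round(4),fl,"jig",pj.round(4),fj)
o=[]
for d,a,b in zip(ds,(lm[0],lm[1]),jm):
    im=cv2.resize(d["pixels"][:,:,::-1],None,fx=S,fy=S)
    for p,B in((pl,LEG),(pj,PLATE)):
        c,_=cv2.findContours(render(d,p,B),cv2.RETR_EXTERNAL,cv2.CHAIN_APPROX_NONE);cv2.drawContours(im,c,-1,(0,255,0),1)
    for m in(a,b):
        c,_=cv2.findContours(cv2.resize(m,None,fx=S,fy=S),cv2.RETR_EXTERNAL,cv2.CHAIN_APPROX_NONE);cv2.drawContours(im,c,-1,(255,0,255),1)
    o.append(im)
cv2.imwrite("pics/fit.png",np.vstack([o[0][600:1100,560:1360][::1,::1][:300*1+200],o[1][640:1040,840:1900][:,:]][:1]) if 0 else cv2.resize(np.vstack([o[0][560:1060,540:1600],o[1][620:1100,840:1900]]),(640,592)))
for n,uvs in(("grip top",[(170,168),(461,205)]),("pin",[(188,193),(419,208)])):print(n,tri(ds,uvs).round(4))
print("expect grip",place(pj,np.array([[0,-.127,.097],[.031,-.032,.028]])).round(4), [proj(d,place(pj,np.array([[0,-.127,.097],[.031,-.032,.028]]))).round(1).tolist() for d in ds])
E
```

```text
scene [[15, 153, 107], [15, 48, 165], [14, 188, 153], [12, 42, 108], [13, 185, 174]]
top [[14, 131, 175], [12, 137, 121], [20, 25, 91], [23, 24, 85], [19, 31, 90], [13, 153, 132]]
[120284, 151242, 1643, 4192]
leg [ 0.6427  0.4888  0.3783 -0.3601] 1.9718062471674176 jig [ 0.4841 -0.2358 -0.0057  0.207 ] 0.07487534626038783
grip top [ 0.5124 -0.3508  0.0972]
pin [ 0.5226 -0.2571  0.0226]
expect grip [[ 0.5102 -0.3601  0.0913]
 [ 0.521  -0.2607  0.0223]] [[[167.2, 167.8], [187.2, 192.4]], [[461.6, 207.5], [419.8, 208.8]]]
```

View pics/fit.png

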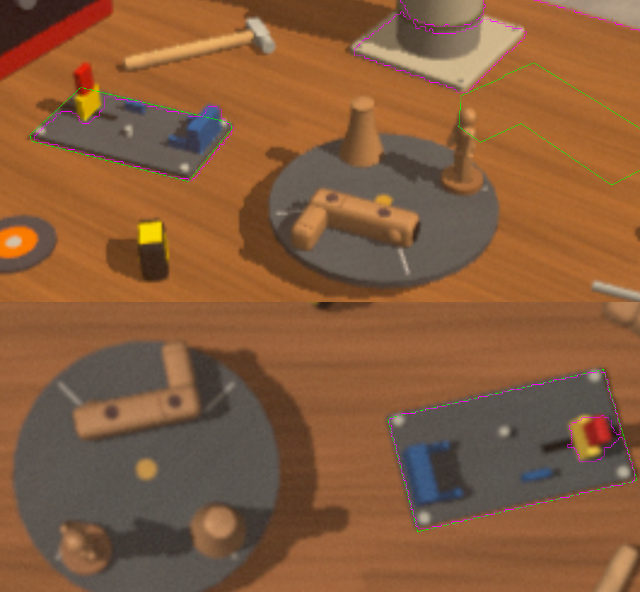

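The jig outline fits well. The leg mask leaked to the wood, so I'll restrict it to the connected component on the disc and also refine the jig in both views.

```bash
cat >>h.py <<'E'
def comp(m,uv):
    n,l=cv2.connectedComponents(m.astype(np.uint8),connectivity=4);m=(l==l[uv[1],uv[0]]).astype(np.uint8)
    c,_=cv2.findContours(m,cv2.RETR_EXTERNAL,cv2.CHAIN_APPROX_NONE);o=np.zeros_like(m);cv2.drawContours(o,c,-1,1,-1);return o
def legm(d,uv):
    h=hsv(d);return comp((h[...,1]>80)&(h[...,2]>75),uv)
def jigm(d,uv):
    h=hsv(d).astype(int);H=h[...,0];return comp(cv2.morphologyEx(((h[...,1]<110)|((H>22)&(H<130))|(((H<7)|(H>170))&(h[...,2]>60))).astype(np.uint8),cv2.MORPH_OPEN,np.ones((2,2),np.uint8)),uv)
def jig(s=0):return PLATE+[box(-35,35,75,95,12,57),box(-24,24,-134+s,-120+s,12,52),box(-16,16,-134+s,-120+s,52,97)]
E
python3 - <<'E'
from cell import *
from h import *
S_,T=get_image("scene"),get_image("top");ds=[S_,T]
lm=[legm(S_,(270,228)),legm(T,(262,203))];jm=[jigm(S_,(190,200)),jigm(T,(410,215))]
print([int(m.sum()) for m in lm+jm])
pl,fl=fit(ds,lm,LEG,[.55,.21,.05,.15]);pj,fj=fit(ds,jm,jig(),[.484,-.236,0,.2])
print("leg",pl.round(4),fl,"jig",pj.round(4),fj)
for i in(0,1):print("leg only",i,(fit(ds[i:i+1],lm[i:i+1],LEG,pl)[0]).round(4),"jig",(fit(ds[i:i+1],jm[i:i+1],jig(),pj)[0]).round(4))
o=[]
for d,a,b in zip(ds,lm,jm):
    im=cv2.resize(d["pixels"][:,:,::-1],None,fx=S,fy=S)
    for p,B in((pl,LEG),(pj,jig())):
        c,_=cv2.findContours(render(d,p,B),cv2.RETR_EXTERNAL,cv2.CHAIN_APPROX_NONE);cv2.drawContours(im,c,-1,(0,255,0),1)
    for m in(a,b):
        c,_=cv2.findContours(cv2.resize(m,None,fx=S,fy=S),cv2.RETR_EXTERNAL,cv2.CHAIN_APPROX_NONE);cv2.drawContours(im,c,-1,(255,0,255),1)
    o.append(im)
cv2.imwrite("pics/fit2.png",cv2.resize(np.vstack([o[0][600:1000,560:1360],o[1][640:1020,920:1920][:,::1][:, :800]]),(800,600)))
np.save("jig.npy",pj);np.save("leg.npy",pl)
E
```

```text
[896, 148925, 1714, 4449]
leg [0.5458 0.1905 0.0506 0.2624] 1.14167387251948 jig [ 0.4833 -0.2326 -0.0066  0.2044] 0.18366485992580006
leg only 0 [0.5458 0.1905 0.0506 0.2624] jig [ 0.482  -0.23   -0.0064  0.2006]
leg only 1 [ 0.5097 -0.2618  0.6397  1.1511] jig [ 0.4853 -0.2374 -0.0107  0.203 ]
```

View pics/fit2.png

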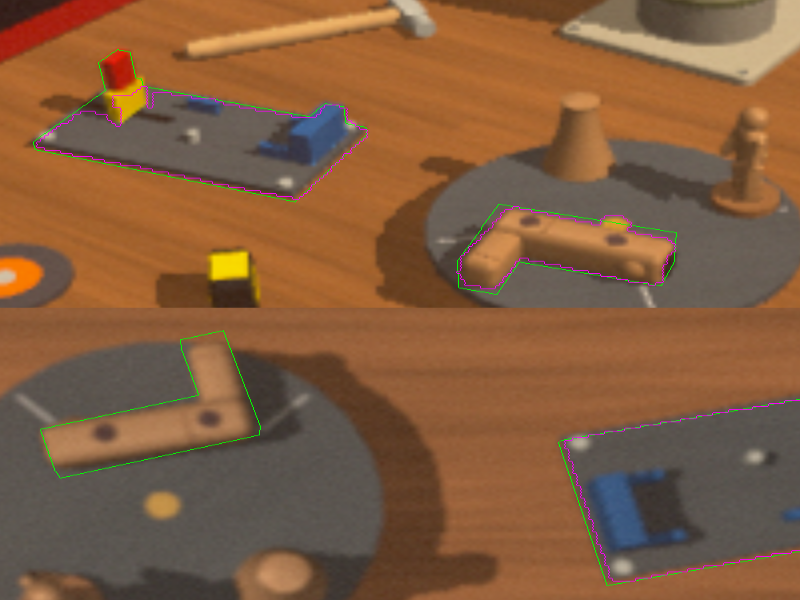

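```bash
python3 - <<'E'
from cell import *
from h import *
S_,T=get_image("scene"),get_image("top");ds=[S_,T];pl=np.load("leg.npy");pj=np.load("jig.npy")
print([hsv(S_)[v,u].tolist() for u,v in((169,171),(171,184),(168,184))],[hsv(T)[v,u].tolist() for u,v in((284,176),(284,172),(284,168),(281,180),(245,203))])
lm=[]
for d in ds:
    h=hsv(d);r=cv2.dilate(cv2.resize(render(d,pl,LEG),(560,420),interpolation=cv2.INTER_AREA),np.ones((7,7)))
    m=(r>0)&(h[...,1]>80)&(h[...,2]>(75 if d is S_ else 135))&(h[...,0]<(17 if d is S_ else 30))
    m=cv2.morphologyEx(m.astype(np.uint8),cv2.MORPH_OPEN,np.ones((3,3),np.uint8))
    lm.append(comp(m,(270,228) if d is S_ else (262,203)))
print([int(m.sum()) for m in lm],[int(cv2.resize(render(d,pl,LEG),(560,420),interpolation=cv2.INTER_AREA).sum()) for d in ds])
q,f=fit(ds,lm,LEG,pl);print("leg",q.round(4),f)
for i in(0,1):
    r=fit(ds[i:i+1],lm[i:i+1],LEG,q);print(i,r[0].round(4),r[1])
np.save("leg.npy",q)
# triangulate by hand-picked features: disc centre dot
h=hsv(T)
def dot(d,c,r):
    h=hsv(d)[c[1]-r:c[1]+r,c[0]-r:c[0]+r].astype(int);m=(h[...,0]>=16)&(h[...,0]<30)&(h[...,1]>110);v,u=np.nonzero(m);return u.mean()+c[0]-r,v.mean()+c[1]-r,len(u)
a,b=dot(S_,(294,230),8),dot(T,(271,225),8);print("disc",a,b,tri(ds,[a[:2],b[:2]]).round(4))
def red(d,c,r,lo):
    h=hsv(d)[c[1]-r:c[1]+r,c[0]-r:c[0]+r].astype(int);m=((h[...,0]<6)|(h[...,0]>170))&(h[...,1]>180)&(h[...,2]>lo);v,u=np.nonzero(m);return u.mean()+c[0]-r,v.mean()+c[1]-r,len(u)
print("red",red(S_,(169,172),12,60),red(T,(460,208),12,60))
J=place([*pj[:2],0,pj[3]],np.array([[0,-.127,.074],[0,-.127,.097]]));print([proj(d,J).round(1).tolist() for d in ds])
im=np.hstack([cv2.resize(S_["pixels"][155:215,145:235,::-1],None,fx=4.4,fy=6,interpolation=2)]*1+[cv2.resize(T["pixels"][180:250,365:475,::-1],(404,360),interpolation=2)]);cv2.imwrite("pics/jig.png",im)
E
```

```text
[[4, 248, 182], [23, 255, 219], [23, 255, 155]] [[13, 133, 171], [13, 130, 153], [11, 148, 153], [14, 127, 187], [14, 132, 183]]
[864, 844] [1009, 1117]
leg [0.5509 0.1931 0.0536 0.2689] 0.5025498382968959
0 [ 0.4846  0.1506 -0.0137  0.1914] 0.07748598003009166
1 [0.5554 0.1946 0.0409 0.2194] 0.33654257595207526
disc (np.float64(293.76190476190476), np.float64(223.42857142857142), 21) (np.float64(270.1639344262295), np.float64(223.7377049180328), 61) [0.48   0.1852 0.0459]
red (np.float64(169.19117647058823), np.float64(171.94117647058823), 68) (np.float64(457.4), np.float64(208.07777777777778), 90)
[[[168.8, 171.8], [167.8, 166.6]], [[458.4, 209.0], [461.3, 207.5]]]
```

View pics/jig.png

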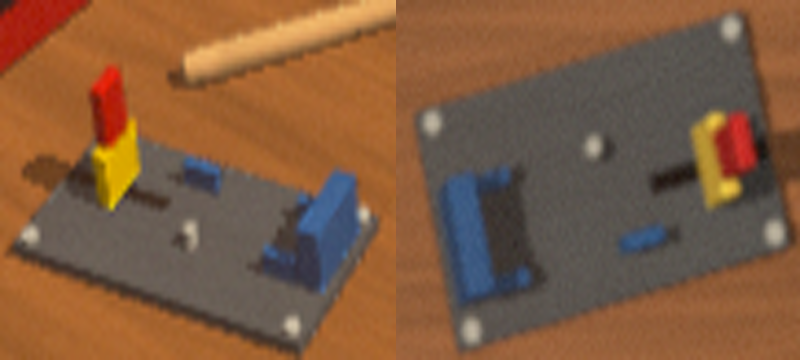

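The picture shows the pin at top (418.9,208.6), plate corners clear, and nothing else in the channel. I'll refine with points for the jig and a chamfered leg model.

```bash
cat >>h.py <<'E'
def cham(x0,x1,y0,y1,z0,z1,c=8,e=3):return np.vstack([box(x0+c,x1-c,y0+e,y1-e,z0,z1),box(x0,x1,y0+e,y1-e,z0+c,z1-c),box(x0+c,x1-c,y0,y1,z0+c,z1-c)])
LEG=[cham(-20,20,-75,75,0,40),cham(-20,75,-75,-43,0,36,6)]
def legmask(d,p,top):
    h=hsv(d);r=cv2.dilate(cv2.resize(render(d,p,LEG),(560,420),interpolation=cv2.INTER_AREA),np.ones((11,11)))
    m=(r>0)&(h[...,1]>80)&(h[...,2]>(110 if top else 75))&(h[...,0]<(30 if top else 17))
    if top:m[:171]=0
    m=cv2.morphologyEx(m.astype(np.uint8),cv2.MORPH_OPEN,np.ones((3,3),np.uint8))
    u=proj(d,place(p,np.array([[0,-.01,.04]])))[0].astype(int);return comp(m,tuple(u))
E
python3 - <<'E'
from cell import *
from h import *
from scipy.optimize import least_squares
S_,T=get_image("scene"),get_image("top");ds=[S_,T]
Pt=np.array([[85,102,12],[85,-178,12],[-60,-178,12],[-60,102,12],[31,-32,28]])/1e3
ut=np.array([[370.2,202.4],[458.9,181.9],[474.2,226.7],[382.4,248.4],[418.9,208.6]])
Ps=np.array([[85,-178,12],[85,102,12],[-60,102,12]])/1e3;us=np.array([[147.3,196.3],[213.2,210.8],[231.4,191.3]])
f=lambda p:np.r_[(proj(T,place([p[0],p[1],0,p[2]],Pt))-ut).ravel(),(proj(S_,place([p[0],p[1],0,p[2]],Ps))-us).ravel()]
r=least_squares(f,[.483,-.234,.204]);print("jig pts",r.x.round(4),r.fun.round(1));J=[r.x[0],r.x[1],0,r.x[2]];np.save("jig.npy",J)
pl=[.552,.193,.05,.2]
for k in range(2):
    lm=[legmask(S_,pl,0),legmask(T,pl,1)];pl,fl=fit(ds,lm,LEG,pl);print("leg",pl.round(4),fl,[int(m.sum()) for m in lm])
for i in(0,1):
    q=fit(ds[i:i+1],lm[i:i+1],LEG,pl);print(i,q[0].round(4),q[1])
np.save("leg.npy",pl)
o=[]
for d,a,(x,y) in zip(ds,lm,((230,195),(220,160))):
    im=cv2.resize(d["pixels"][:,:,::-1],None,fx=S,fy=S)
    for m,col in((render(d,pl,LEG),(0,255,0)),(cv2.resize(a,None,fx=S,fy=S),(255,0,255))):
        c,_=cv2.findContours(m,cv2.RETR_EXTERNAL,cv2.CHAIN_APPROX_NONE);cv2.drawContours(im,c,-1,col,1)
    o.append(im[y*4:y*4+280,x*4:x*4+400])
cv2.imwrite("pics/fit3.png",np.hstack(o))
E
```

```text
jig pts [ 0.4849 -0.2323  0.2144] [-0.3 -0.4 -0.3 -0.6 -1.4  0.5  0.3  0.5  0.1 -0.4 -0.2 -1.5 -0.3  0.4
 -0.8 -1.8]
leg [0.5473 0.1945 0.0515 0.1877] 0.22083746816282546 [856, 892]
leg [0.5478 0.1945 0.0516 0.1887] 0.22023501196786577 [856, 892]
0 [0.5486 0.1941 0.0527 0.198 ] 0.07691216120334898
1 [0.5538 0.196  0.0159 0.1785] 0.10665572114170241
```

View pics/fit3.png

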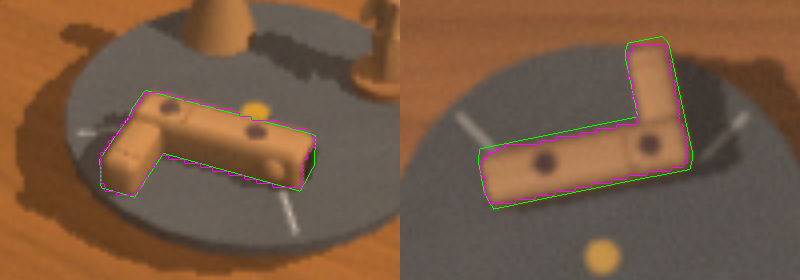

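The leg fit agrees in both views: (0.548, 0.1945), underside z 0.0516, yaw 0.189. The jig is at (0.485, -0.232), yaw about 0.21. I'll write a helper for move units now.

```bash
cat >>h.py <<'E'
from scipy.spatial.transform import Rotation as Ro
def go(s,x,y,z,ang,show=True):
    "units for TCP x,y,z with finger line (tool y) along world angle ang"
    R=Ro.from_rotvec(s["tool_rot"]).as_matrix();d=R.T@(np.array([x,y,z])-s["tool_pos"])/.05
    a=np.arctan2(R[1,1],R[0,1]);t=-(ang-a);t=(t+np.pi/2)%np.pi-np.pi/2
    print((x,y,z),"units",d.round(3),"turn",round(np.degrees(t)/8,3),"other",round((np.degrees(t)-np.sign(t)*180)/8,2),"tilt",R[:,2].round(3))
E
python3 - <<'E'
from cell import *
from h import *
s=sense();go(s,.40,-.2,.3,.189);go(s,.5475,.1975,.22,.189)
E
```

```text
(0.4, -0.2, 0.3) units [ 6.399 -6.252 -1.967] turn -10.385 other 12.11 tilt [ 0. -0. -1.]
(0.5475, 0.1975, 0.22) units [ 11.632 -12.924  -0.368] turn -10.385 other 12.11 tilt [ 0. -0. -1.]
```

Emit:
drive_tool(
  steps="0 0 0 -1 0; 0 0.2 -0.2 -2 -1; 0 0.8 -0.8 -2 -2; 0 1.5 -1.5 -2 -3; 0 2.2 -2.2 -2 -4; 0 2.9 -2.9 -2 -5; 0 3.6 -3.6 -2 -6; 0 4.3 -4.3 -2 -7; 0 5 -5 -2 -8; 0 5.7 -5.7 -2 -9; 0 6.3 -6.2 -2 -10; 0 6.4 -6.3 -2 -10.4",
  newtons=25,
)

```text
t: 1.7
tool_pos: [0.4015, -0.193, 0.3022]
tool_rot: [1.984, 2.434, 0.001]
contact_force: [0.2, -0.9, -0.9]
gripper_width: 1.004
grip_force: 0.0
```

```bash
python3 - <<'E'
from cell import *
from h import *
s=sense();print(s["t"],s["tool_pos"],s["q"]);go(s,.5475,.1975,.2,.189)
E
```

```text
1.7 [ 0.40152987 -0.19304675  0.30219661] [ 0.88459374 -0.08726646 -0.49572859  1.71114549 -0.04177374  1.50592844
  0.5964881 ]
(0.5475, 0.1975, 0.2) units [7.062 4.434 2.045] turn 0.103 other -22.4 tilt [ 0.001 -0.    -1.   ]
```

Emit:
drive_tool(
  steps="0 0.8 0.5 0 0.1; 0 1.6 1 0 0.1; 0 2.4 1.5 0 0.1; 0 3.2 2 0 0.1; 0 4 2.5 0 0.1; 0 4.8 3 0 0.1; 0 5.6 3.5 0 0.1; 0 6.4 4 0 0.1; 0 7 4.4 0.5 0.1; 0 7.06 4.43 1.2 0.1; 0 7.06 4.43 2 0.1; 0 7.06 4.43 2 0.1",
)

```text
t: 2.9
tool_pos: [0.5473, 0.1897, 0.1969]
tool_rot: [-2.013, -2.407, 0.01]
contact_force: [-0.2, -0.2, 0.8]
gripper_width: 1.0
grip_force: 0.0
```

```bash
python3 - <<'E'
from cell import *
from h import *
s=sense();print(s["t"],s["q"])
go(s,.5475,.1975,.058,.189)
T=get_image("top");S_=get_image("scene");pl=np.load("leg.npy")
o=[]
for d,(x,y) in zip((S_,T),((230,155),(220,160))):
    im=cv2.resize(d["pixels"][:,:,::-1],None,fx=S,fy=S)
    c,_=cv2.findContours(render(d,pl,LEG),cv2.RETR_EXTERNAL,cv2.CHAIN_APPROX_NONE);cv2.drawContours(im,c,-1,(0,255,0),1)
    o.append(im[y*4:y*4+440,x*4:x*4+400])
cv2.imwrite("pics/hover.png",np.hstack(o))
E
```

```text
2.9 [ 0.30148524  0.3682269  -0.89462653  1.54921783  0.28855188  1.37171686
 -0.44211584]
(0.5475, 0.1975, 0.058) units [0.155 0.052 2.777] turn -0.08 other 22.42 tilt [-0.007 -0.002 -1.   ]
```

View pics/hover.png

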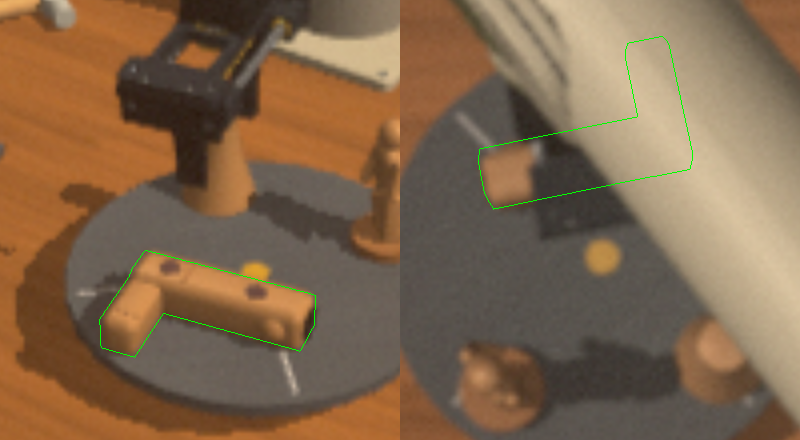

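The leg has not moved from its fitted outline, and the gripper hangs above it. The TCP lags the command slightly, so I'll settle, then measure.

Emit:
drive_tool(
  steps="0 0 0 0 0; 0 0 0 0 0",
)

```text
t: 3.2
tool_pos: [0.5507, 0.1911, 0.2039]
tool_rot: [2.016, 2.407, 0.004]
contact_force: [0.1, -0.8, -0.2]
gripper_width: 1.0
grip_force: 0.0
```

```bash
python3 - <<'E'
from cell import *
from h import *
s=sense();print(s["t"],s["tool_pos"],s["qvel"].round(3) if hasattr(s["qvel"],"round") else s["qvel"])
go(s,.5475,.1975,.058,.189)
E
```

```text
3.2 [0.55068438 0.19114892 0.20385707] [-0.001  0.002  0.     0.013  0.002 -0.005 -0.001]
(0.5475, 0.1975, 0.058) units [ 0.136 -0.05   2.917] turn -0.089 other 22.41 tilt [ 0.003  0.001 -1.   ]
```

Emit:
drive_tool(
  steps="0 0.14 -0.05 0.6 -0.1; 0 0.14 -0.05 1.2 -0.1; 0 0.14 -0.05 1.7 -0.1; 0 0.14 -0.05 2.2 -0.1; 0 0.14 -0.05 2.6 -0.1; 0 0.14 -0.05 2.85 -0.1; 0 0.14 -0.05 2.9 -0.1; 0 0.14 -0.05 2.9 -0.1; 0 0.14 -0.05 2.9 -0.1; 0 0.14 -0.05 2.9 -0.1",
)

```text
t: 4.2
tool_pos: [0.5467, 0.1976, 0.0577]
tool_rot: [1.999, 2.422, 0.002]
contact_force: [0.4, 0.6, -0.3]
gripper_width: 1.0
grip_force: 0.0
```

```bash
python3 - <<'E'
from cell import *
from h import *
s=sense();go(s,.5475,.1975,.058,.189)
E
```

```text
(0.5475, 0.1975, 0.058) units [-0.005  0.016 -0.006] turn 0.014 other -22.49 tilt [ 0.002  0.    -1.   ]
```

Well placed. Now close gently.

Emit:
drive_tool(
  steps="0.3 0 0 0 0; 0.45 0 0 0 0; 0.6 0 0 0 0; 0.8 0 0 0 0; 1 0 0 0 0; 1 0 0 0 0; 1 0 0 0 0; 1 0 0 0 0; 1 0 0 0 0; 1 0 0 0 0",
  newtons=30,
)

```text
t: 5.2
tool_pos: [0.5456, 0.1974, 0.0566]
tool_rot: [-1.999, -2.423, 0.001]
contact_force: [-3.7, -0.6, 2.1]
gripper_width: 0.458
grip_force: 30.0
```

Emit:
drive_tool(
  steps="1 0 0 -0.2 0; 1 0 0 -0.6 0; 1 0 0 -1.1 0; 1 0 0 -1.7 0; 1 0 0 -2.3 0; 1 0 0 -2.6 0; 1 0 0 -2.6 0; 1 0 0 -2.6 0",
)

```text
t: 6.0
tool_pos: [0.5457, 0.1969, 0.1854]
tool_rot: [-1.999, -2.423, 0.002]
contact_force: [0.4, -0.1, -6.7]
gripper_width: 0.458
grip_force: 30.0
```

```bash
python3 - <<'E'
from cell import *
from h import *
s=sense();print(s["t"],s["tool_pos"],s["grip_force"])
S_,T=get_image("scene"),get_image("top")
J=np.load("jig.npy");print(J)
im=S_["pixels"][130:270,190:370,::-1];cv2.imwrite("pics/lift.png",np.hstack([cv2.resize(im,None,fx=4,fy=4)]))
a=.208
w=place([.485,-.232,0,a],np.array([[0,-.005,.0]]))[0];go(s,w[0],w[1],.19,a)
E
```

```text
6.0 [0.5456577  0.19692127 0.18539706] 29.990615844726562
[ 0.48493065 -0.23234911  0.          0.21443498]
(np.float64(0.4860325171120051), np.float64(-0.23689222939092358), 0.19) units [-8.292 -2.817 -0.085] turn -0.123 other 22.38 tilt [-0.001 -0.001 -1.   ]
```

View pics/lift.png

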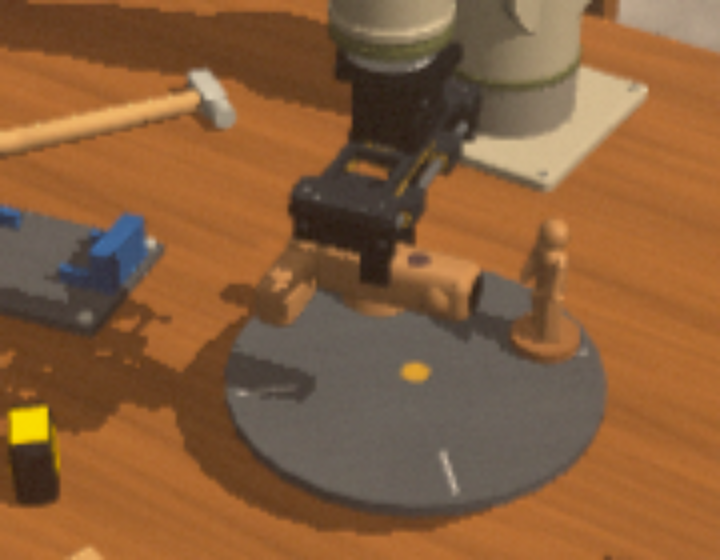

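The leg is held level, knee to the right at (478,292), and the figure is standing. Carry on to the fixture.

Emit:
drive_tool(
  steps="1 -0.4 -0.1 0 0; 1 -1.2 -0.4 0 0; 1 -2.1 -0.7 0 0; 1 -3 -1 0 0; 1 -3.9 -1.3 0 0; 1 -4.8 -1.6 0 0; 1 -5.7 -1.9 0 0; 1 -6.6 -2.2 0 0; 1 -7.4 -2.5 0 -0.1; 1 -8 -2.7 0 -0.1; 1 -8.2 -2.8 0 -0.1; 1 -8.3 -2.8 0 -0.1",
)

```text
t: 7.3
tool_pos: [0.4862, -0.2377, 0.1853]
tool_rot: [-1.984, -2.433, 0.001]
contact_force: [-0.3, 0.7, -6.1]
gripper_width: 0.458
grip_force: 30.0
```

Emit:
drive_tool(
  steps="1 0 0 0 0; 1 0 0 0 0; 1 0 0 0 0",
)

```text
t: 7.6
tool_pos: [0.4879, -0.2351, 0.1866]
tool_rot: [-1.98, -2.439, -0.0]
contact_force: [-0.2, 0.6, -6.3]
gripper_width: 0.457
grip_force: 30.0
```

```bash
python3 - <<'E'
from cell import *
from h import *
s=sense();print(s["t"],s["tool_pos"],s["grip_force"],s["gripper_width"])
a=.208;P=[.485,-.232,0,a]
R=Ro.from_rotvec(s["tool_rot"]).as_matrix();print("yaw",np.arctan2(R[1,1],R[0,1])%np.pi)
w=place(P,np.array([[0,-.005,.0]]))[0];go(s,w[0],w[1],.08,a)
S_,T=get_image("scene"),get_image("top")
cv2.imwrite("pics/over.png",np.hstack([cv2.resize(S_["pixels"][120:220,130:250,::-1],(400,400)),cv2.resize(T["pixels"][160:260,365:465,::-1],(400,400))]))
E
```

```text
7.6 [ 0.48785348 -0.23509983  0.18663446] 29.990785717964172 0.45668509112878314
yaw 0.20735201115825655
(np.float64(0.4860325171120051), np.float64(-0.23689222939092358), 0.08) units [-0.028 -0.043  2.133] turn -0.005 other 22.5 tilt [ 0.  0. -1.]
```

View pics/over.png

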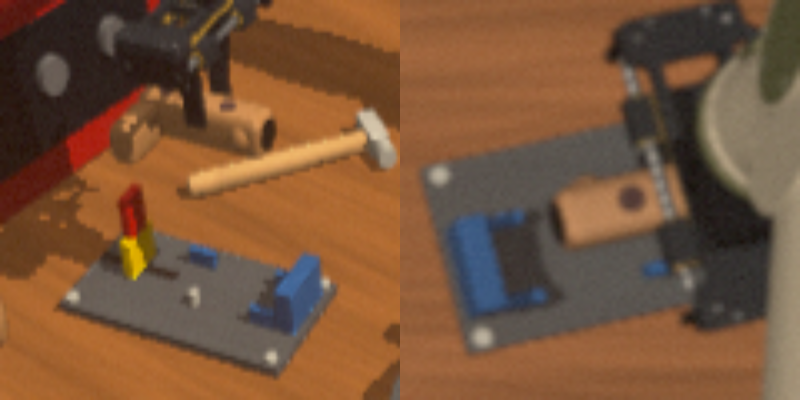

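The leg hangs above the jig in the right orientation (knee towards the block). I'll lower to about 0.07 and measure the leg against the jig by silhouettes.

Emit:
drive_tool(
  steps="1 0 0 0.5 0; 1 -0.03 -0.04 1.1 0; 1 -0.03 -0.04 1.7 0; 1 -0.03 -0.04 2.1 0; 1 -0.03 -0.04 2.2 0; 1 -0.03 -0.04 2.2 0; 1 -0.03 -0.04 2.2 0; 1 -0.03 -0.04 2.2 0",
)

```text
t: 8.5
tool_pos: [0.4867, -0.2388, 0.0781]
tool_rot: [1.981, 2.435, 0.0]
contact_force: [-0.2, 1.0, -6.6]
gripper_width: 0.459
grip_force: 30.0
```

```bash
python3 - <<'E'
from cell import *
from h import *
s=sense();print(s["t"],s["tool_pos"],s["grip_force"],s["contact_force"])
S_,T=get_image("scene"),get_image("top")
J=[.485,-.232,0,.208]
R=Ro.from_rotvec(s["tool_rot"]).as_matrix();a=np.arctan2(R[1,1],R[0,1])%np.pi
# predicted leg: TCP at leg y +3 mm, z = TCP-.0066
c=place([0,0,0,a],np.array([[0,.003,.0066]]))[0];pl=[*(s["tool_pos"]-c),a];print("leg pred",np.round(pl,4),"in jig",((np.array(pl[:2])-J[:2])@np.array([[np.cos(J[3]),-np.sin(J[3])],[np.sin(J[3]),np.cos(J[3])]])).round(4))
o=[]
for d,(x,y) in zip((S_,T),((130,130),(365,160))):
    im=cv2.resize(d["pixels"][:,:,::-1],None,fx=S,fy=S)
    for p,B,col in((pl,LEG,(0,255,0)),(J,PLATE,(255,0,255)),(J,[box(-.1,.1,75,75.1,12,57)+[0,0,0]],(255,255,0)),(J,[box(-35,35,75,75.1,12,57)],(255,255,0)),(J,[box(-24,24,-120,-119.9,12,52)],(0,0,255)),(J,[box(25,37,-38,-26,12,28)],(255,255,255))):
        c,_=cv2.findContours(render(d,p,B),cv2.RETR_EXTERNAL,cv2.CHAIN_APPROX_NONE);cv2.drawContours(im,c,-1,col,1)
    o.append(cv2.resize(im[y*4:y*4+400,x*4:x*4+480],(400,333)) if 0 else im[y*4:y*4+400,x*4:x*4+400])
cv2.imwrite("pics/low.png",np.hstack(o))
E
```

```text
8.5 [ 0.48667716 -0.23884109  0.07805664] 29.990803599357605 [-0.17290328  0.97257038 -6.5756855 ]
leg pred [ 0.4873 -0.2418  0.0715  0.2051] in jig [ 0.0002 -0.01  ]
```

View pics/low.png

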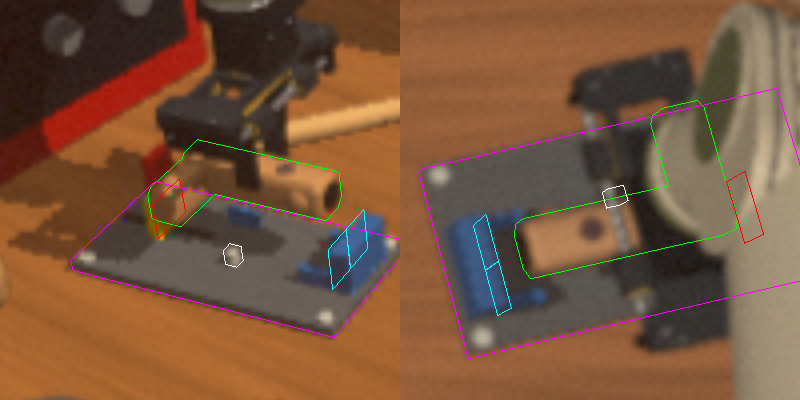

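The overlay agrees: jig outlines match in both views and the leg is within about 2 mm sideways of the channel line. Its knee is about 10–15 mm short of the block, as intended. I'll lower slowly to just above the guides, then in, watching the force.

Emit:
drive_tool(
  steps="1 0 0 0.3 0; 1 0 0 0.6 0; 1 0 0 0.75 0; 1 0 0 0.85 0; 1 0 0 0.9 0; 1 0 0 0.95 0; 1 0 0 0.95 0; 1 0 0 0.95 0",
)

```text
t: 9.4
tool_pos: [0.486, -0.2386, 0.0294]
tool_rot: [1.982, 2.437, 0.0]
contact_force: [-0.1, -0.3, -5.7]
gripper_width: 0.458
grip_force: 30.0
```

Emit:
drive_tool(
  steps="1 0 0 0.05 0; 1 0 0 0.1 0; 1 0 0 0.14 0; 1 0 0 0.18 0; 1 0 0 0.18 0; 1 0 0 0.18 0",
)

```text
t: 10.0
tool_pos: [0.4858, -0.2385, 0.0201]
tool_rot: [-1.982, -2.437, -0.0]
contact_force: [-0.6, 0.1, -5.8]
gripper_width: 0.454
grip_force: 30.0
```

Emit:
drive_tool(
  steps="1 0 0 0.02 0; 1 0 0 0.04 0; 1 0 0 0.04 0; 1 0 0 0.04 0",
)

```text
t: 10.4
tool_pos: [0.4859, -0.2386, 0.0185]
tool_rot: [1.982, 2.437, -0.0]
contact_force: [-3.2, 1.3, 2.2]
gripper_width: 0.458
grip_force: 30.0
```

Resting on the plate (force went from -5.8 to +2.2 N). Release, settle, lift out.

Emit:
drive_tool(
  steps="0.5 0 0 0 0; 0.45 0 0 0 0; 0.3 0 0 0 0; 0.1 0 0 0 0; 0 0 0 0 0; 0 0 0 0 0; 0 0 0 0 0; 0 0 0 0 0",
)

```text
t: 11.2
tool_pos: [0.4858, -0.2386, 0.0182]
tool_rot: [1.982, 2.437, -0.0]
contact_force: [0.3, 0.7, -1.4]
gripper_width: 0.965
grip_force: 0.0
```

Emit:
drive_tool(
  steps="0 0 0 -0.3 0; 0 0 0 -0.8 0; 0 0 0 -1.5 0; 0 0 0 -2.3 0; 0 0 0 -3 0; 0 0 0 -3.5 0; 0 -1 0 -3.5 0; 0 -1.9 0 -3.5 0; 0 -2.8 0 -3.5 0; 0 -3.6 0 -3.5 0; 0 -3.8 0 -3.5 0; 0 -3.8 0 -3.5 0",
)

```text
t: 12.4
tool_pos: [0.5241, -0.4258, 0.1934]
tool_rot: [-1.985, -2.435, -0.001]
contact_force: [0.1, 0.6, 0.3]
gripper_width: 1.003
grip_force: 0.0
```

```bash
python3 - <<'E'
from cell import *
from h import *
s=sense();print(s["t"],s["tool_pos"],s["gripper_width"])
S_,T=get_image("scene"),get_image("top")
J=[.485,-.232,0,.208];pl=[*place(J,np.array([[0,-.010,.012]]))[0],J[3]]
for p,m in((None,None),):
  lm=[legmask(S_,pl,0)]
print([int(m.sum()) for m in lm],int(render(S_,pl,LEG).sum()/16))
q=fit([S_],lm,LEG,pl);print("fit scene",q[0].round(4),q[1],"in jig",((q[0][:2]-J[:2])@np.array([[np.cos(J[3]),-np.sin(J[3])],[np.sin(J[3]),np.cos(J[3])]])).round(4))
o=[]
for d,(x,y) in zip((S_,T),((140,140),(365,160))):
    im=cv2.resize(d["pixels"][:,:,::-1],None,fx=S,fy=S)
    c,_=cv2.findContours(render(d,pl,LEG),cv2.RETR_EXTERNAL,cv2.CHAIN_APPROX_NONE);cv2.drawContours(im,c,-1,(0,255,0),1)
    o.append(im[y*4:y*4+400,x*4:x*4+400])
cv2.imwrite("pics/rel.png",np.hstack(o))
b=place(J,np.array([[0,-.165,0]]))[0];go(s,b[0],b[1],.072,J[3])
E
```

```text
12.4 [ 0.52409141 -0.42584672  0.19335064] 1.0028074705395085
[834] 613
fit scene [ 0.4837 -0.2415  0.0188  0.2499] 0.3370335887703215 in jig [-0.0032 -0.0091]
(np.float64(0.5190730646961702), np.float64(-0.39344356990047824), 0.072) units [0.654 0.031 2.427] turn -0.036 other 22.46 tilt [ 0.     0.001 -1.   ]
```

View pics/rel.png

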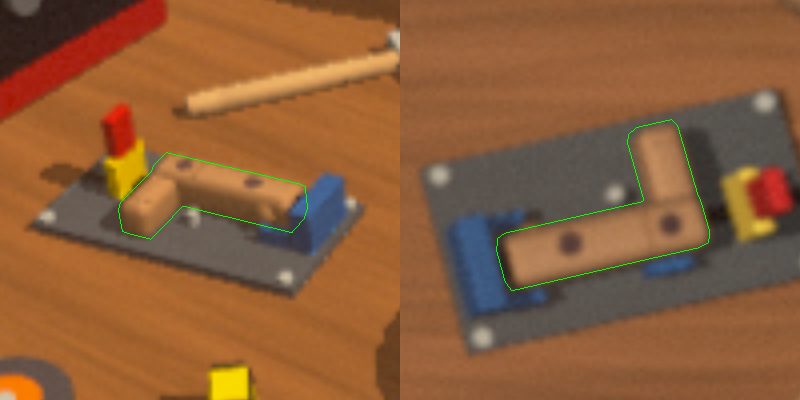

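The leg lies in the channel in front of the pin, knee facing the block, with about 10 mm gap at the knee and the stop clear. Before pushing I'll check numerically (no picture) that the red case is clear of the gripper body behind the stop.

```bash
python3 - <<'E'
from cell import *
from h import *
s=sense();T=get_image("top");S_=get_image("scene")
def g(d,uv,z):
    r=d["pose"][:3,:3]@np.linalg.solve(d["camera_matrix"],[*uv,1]);o=d["pose"][:3,3];return (o+r*(z-o[2])/r[2]).round(3)
for uv in((514,175),(530,302)):print("top z0",g(T,uv,0),"z.13",g(T,uv,.13))
for uv in((92,172),(181,140)):print("scene z0",g(S_,uv,0))
J=[.485,-.232,0,.208];print("body corners",place(J,np.array([[-.095,-.155-.0375,0],[.095,-.155-.0375,0]])).round(3))
b=place(J,np.array([[0,-.155,0]]))[0];go(s,b[0],b[1],.075,J[3]);b=place(J,np.array([[0,-.155+.05,0]]))[0];go(s,b[0],b[1],.075,J[3])
E
```

```text
top z0 [ 0.626 -0.566  0.   ] z.13 [ 0.593 -0.5    0.13 ]
top z0 [ 0.242 -0.573  0.   ] z.13 [ 0.244 -0.506  0.13 ]
scene z0 [ 0.608 -0.712  0.   ]
scene z0 [ 0.207 -0.594  0.   ]
body corners [[ 0.432 -0.44   0.   ]
 [ 0.618 -0.401  0.   ]]
(np.float64(0.5170080304721598), np.float64(-0.38365911111863105), 0.075) units [0.8   0.003 2.378] turn -0.01 other 22.49 tilt [ 0.001  0.001 -1.   ]
(np.float64(0.5066828593521083), np.float64(-0.33473681720939524), 0.075) units [1.800e+00 2.000e-03 2.379e+00] turn -0.01 other 22.49 tilt [ 0.001  0.001 -1.   ]
```

Emit:
drive_tool(
  steps="0.5 0.4 0 0 0; 1 0.75 0 0 0; 1 0.75 0 0.4 0; 1 0.75 0 0.9 0; 1 0.75 0 1.4 0; 1 0.75 0 1.9 0; 1 0.75 0 2.25 0; 1 0.75 0 2.38 0; 1 0.75 0 2.38 0; 1 0.75 0 2.38 0; 1 0.75 0 2.38 0",
  newtons=20,
)

```text
t: 13.7
tool_pos: [0.5175, -0.388, 0.0756]
tool_rot: [1.981, 2.436, -0.0]
contact_force: [-0.3, 0.3, 0.4]
gripper_width: 0.08
grip_force: 0.0
```

Emit:
drive_tool(
  steps="1 0.05 0 0 0; 1 0.15 0 0 0; 1 0.25 0 0 0; 1 0.35 0 0 0; 1 0.45 0 0 0; 1 0.55 0 0 0; 1 0.65 0 0 0; 1 0.7 0 0 0; 1 0.7 0 0 0; 1 0.7 0 0 0",
)

```text
t: 14.7
tool_pos: [0.5095, -0.3531, 0.0741]
tool_rot: [-1.982, -2.437, -0.0]
contact_force: [-0.5, 0.0, 0.1]
gripper_width: 0.003
grip_force: 0.0
```

```bash
cat >>h.py <<'E'
def redc(d,c,r=22):
    h=hsv(d)[c[1]-r:c[1]+r,c[0]-r:c[0]+r].astype(int);m=((h[...,0]<6)|(h[...,0]>170))&(h[...,1]>180)&(h[...,2]>60)
    v,u=np.nonzero(m);return np.array([u.mean()+c[0]-r,v.mean()+c[1]-r,len(u)]).round(1)
E
python3 - <<'E'
from cell import *
from h import *
S_,T=get_image("scene"),get_image("top");J=[.485,-.232,0,.208]
print(redc(S_,(175,175),18))
for j in(0,.01,.02,.03,.045):print(j,proj(S_,place(J,np.array([[0,-.127+j,.074]]))).round(1))
E
```

```text
[173.1 172.6  72. ]
0 [[168.5 172.1]]
0.01 [[170.8 172.6]]
0.02 [[173.  173.1]]
0.03 [[175.3 173.7]]
0.045 [[178.7 174.5]]
```

The stop is moving (about 18 mm so far). Push on, then in small steps.

Emit:
drive_tool(
  steps="1 0.08 0 0 0; 1 0.16 0 0 0; 1 0.24 0 0 0; 1 0.32 0 0 0; 1 0.38 0 0 0; 1 0.42 0 0 0; 1 0.44 0 0 0",
)

```text
t: 15.5
tool_pos: [0.5052, -0.3328, 0.0743]
tool_rot: [1.982, 2.435, -0.001]
contact_force: [1.6, -5.8, -3.3]
gripper_width: 0.002
grip_force: 3.3
```

Emit:
drive_tool(
  steps="1 0.02 0 0 0; 1 0.04 0 0 0; 1 0.06 0 0 0",
)

```text
t: 15.8
tool_pos: [0.5046, -0.33, 0.0743]
tool_rot: [1.982, 2.435, -0.001]
contact_force: [2.5, -6.1, -3.2]
gripper_width: 0.006
grip_force: 3.3
```

```bash
python3 - <<'E'
from cell import *
from h import *
s=sense();S_=get_image("scene");J=[.485,-.232,0,.208]
d=s["tool_pos"][:2]-J[:2];print("tcp jig y",-d[0]*np.sin(.208)+d[1]*np.cos(.208),s["contact_force"],redc(S_,(179,175),18))
E
```

```text
tcp jig y -0.0999232957914095 [ 2.48229798 -6.0882073  -3.22441353] [178.3 173.9  67. ]
```

Emit:
drive_tool(
  steps="1 0.01 0 0 0; 1 0.02 0 0 0; 1 0.02 0 0 0",
)

```text
t: 16.15
tool_pos: [0.5044, -0.3294, 0.0743]
tool_rot: [1.982, 2.435, -0.002]
contact_force: [3.5, -7.4, -3.8]
gripper_width: 0.007
grip_force: 3.8
```

Emit:
drive_tool(
  steps="1 0.01 0 0 0; 1 0.02 0 0 0; 1 0.02 0 0 0",
)

```text
t: 16.45
tool_pos: [0.5044, -0.3292, 0.0744]
tool_rot: [1.982, 2.433, -0.002]
contact_force: [4.2, -9.6, -4.8]
gripper_width: 0.002
grip_force: 5.1
```

Emit:
drive_tool(
  steps="1 0.01 0 0 0; 1 0.02 0 0 0; 1 0.02 0 0 0",
)

```text
t: 16.75
tool_pos: [0.5042, -0.329, 0.0745]
tool_rot: [1.982, 2.432, -0.003]
contact_force: [5.1, -11.9, -5.7]
gripper_width: 0.006
grip_force: 6.3
```

Emit:
drive_tool(
  steps="1 0.02 0 0 0; 1 0.04 0 0 0; 1 0.06 0 0 0; 1 0.06 0 0 0",
)

```text
t: 17.15
tool_pos: [0.504, -0.3283, 0.0749]
tool_rot: [1.982, 2.428, -0.005]
contact_force: [8.9, -18.8, -8.4]
gripper_width: 0.006
grip_force: 10.0
```

```bash
python3 - <<'E'
from cell import *
from h import *
s=sense();S_,T=get_image("scene"),get_image("top");J=[.485,-.232,0,.208]
d=s["tool_pos"][:2]-J[:2];print("tcp jig y",-d[0]*np.sin(.208)+d[1]*np.cos(.208),s["contact_force"],redc(S_,(179,175),18))
E
```

```text
tcp jig y -0.09817810585686554 [  8.86301568 -18.7974491   -8.42494006] [178.4 173.9  67. ]
```

The force climbs with no more travel, so it is seated hard against the block. Back off and rise clear.

Emit:
drive_tool(
  steps="1 -0.1 0 0 0; 1 -0.25 0 0 0; 1 -0.5 0 0 0; 1 -0.8 0 0 0; 1 -0.8 0 -0.6 0; 1 -0.8 0 -1.4 0; 1 -0.8 0 -2.2 0; 1 -1.2 0 -3 0; 1 -1.8 0 -3 0; 1 -2.4 0 -3 0; 1 -2.6 0 -3 0; 1 -2.6 0 -3 0",
)

```text
t: 18.45
tool_pos: [0.5294, -0.4515, 0.223]
tool_rot: [-1.983, -2.434, -0.001]
contact_force: [-0.2, 1.4, -0.2]
gripper_width: 0.007
grip_force: 0.0
```

```bash
python3 - <<'E'
from cell import *
from h import *
s=sense();print(s["t"],s["tool_pos"],s["contact_force"])
S_,T=get_image("scene"),get_image("top");ds=[S_,T];J=[.485,-.232,0,.208]
print("red",redc(S_,(179,175),18),redc(T,(450,211),14))
def m(d,p,top):
    h=hsv(d).astype(int);r=cv2.dilate(cv2.resize(render(d,p,LEG),(560,420),interpolation=cv2.INTER_AREA),np.ones((9,9)))
    k=(r>0)&(h[...,0]<19)&(h[...,1]>80)&(h[...,2]>(100 if top else 70))
    k&=~((h[...,0]<7)&(h[...,1]>180))
    return comp(cv2.morphologyEx(k.astype(np.uint8),cv2.MORPH_OPEN,np.ones((3,3),np.uint8)),tuple(proj(d,place(p,np.array([[0,-.01,.04]])))[0].astype(int)))
p=[*place(J,np.array([[0,0,.012]]))[0],.208];k=m(T,p,1);print(int(k.sum()),int(render(T,p,LEG).sum()/16))
M=cv2.resize(k.astype(np.float32),None,fx=S,fy=S,interpolation=cv2.INTER_CUBIC)>.5
def iou(y,x,a):
    r=render(T,[*place(J,np.array([[x,y,.012]]))[0],.208+a],LEG)>0;return (r&M).sum()/(r|M).sum()
b=max(((iou(y,x,a),y,x,a) for y in np.arange(-12,7,2)/1e3 for x in np.arange(-8,9,2)/1e3 for a in(-.04,-.02,0,.02,.04)));print("leg in jig: iou,y,x,da",np.round(b,3))
# vertical things still up
for n,d,uv in(("figure",T,(245,257)),("bell",T,(300,248))):pass
lm=legm(T,(300,248))if 0 else None
cv2.imwrite("pics/end.png",np.hstack([cv2.resize(S_["pixels"][140:270,140:350,::-1],(400,300)),cv2.resize(T["pixels"][150:300,210:480,::-1],(400,300))]))
E
```

```text
18.45 [ 0.52942056 -0.45152693  0.22301762] [-0.1637446   1.36103051 -0.19450062]
red [178.5 173.7  61. ] [443.7 211.1  87. ]
906 1006
leg in jig: iou,y,x,da [0.873 0.    0.    0.   ]
```

The leg fits at jig (0, 0, 0 rad). The stop centroid shift looks a bit short of 45 mm, so I'll measure the stop more carefully, against the initial pictures.

```bash
python3 - <<'E'
from cell import *
from h import *
J=[.485,-.232,0,.208]
S_,T=get_image("scene"),get_image("top")
S0={**S_,"pixels":cv2.imread("pics/scene0.png")[:,:,::-1].copy()};T0={**T,"pixels":cv2.imread("pics/top0.png")[:,:,::-1].copy()}
def cen(d,c,r=14):
    p=d["pixels"][c[1]-r:c[1]+r,c[0]-r:c[0]+r].astype(float);R,G,B=p[...,0],p[...,1],p[...,2]
    w=np.clip((R-2.2*np.maximum(G,B))/80,0,1)*(R>60);v,u=np.indices(w.shape);return np.array([(w*u).sum()/w.sum()+c[0]-r,(w*v).sum()/w.sum()+c[1]-r,w.sum()])
def yel(d,c,r=12):
    h=hsv(d)[c[1]-r:c[1]+r,c[0]-r:c[0]+r].astype(int);w=(h[...,0]>=20)&(h[...,0]<34)&(h[...,1]>150);v,u=np.nonzero(w);return np.array([u.mean()+c[0]-r,v.mean()+c[1]-r,len(u)])
for n,d0,d1,a,b in(("scene",S0,S_,(169,172),(179,174)),("top",T0,T,(458,208),(444,211))):
    f=lambda s,z:proj(d1,place(J,np.array([[0,-.127+s,z]])))[0]
    for nm,fn,z in(("red",cen,.08),("yel",yel,.035)):
        c0,c1=fn(d0,a),fn(d1,b);g=f(.045,z)-f(0,z);print(n,nm,c0.round(1),c1.round(1),"stop mm",round(45*((c1-c0)[:2]@g)/(g@g),1))
def g(u,z,d=T):
    r=d["pose"][:3,:3]@np.linalg.solve(d["camera_matrix"],[*u,1]);o=d["pose"][:3,3];return o+r*(z-o[2])/r[2]
# profile along leg axis top image, z=.052 plane, from knee to block and sole to stop
for y0,y1,z in((60,90,.05),(-60,-90,.05)):
    for y in np.arange(y0,y1,2*np.sign(y1-y0)):
        P=[proj(T,place(J,np.array([[x/1e3,y/1e3,z]])))[0] for x in range(-9,10,3)]
        v=np.mean([cv2.getRectSubPix(T["pixels"].astype(np.uint8),(1,1),tuple(map(float,p)))[0,0] for p in P],axis=0);print(y,v.astype(int),end=" ")
    print()
E
```

```text
scene red [168.2 170.6  81. ] [178.7 174.   70.3] stop mm 47.4
scene yel [171.7 180.4  60. ] [178.8 182.1  28. ] stop mm 31.4
top red [457.4 207.9  84. ] [443.7 211.   78.7] stop mm 40.9
top yel [450.7 211.7  98. ] [439.3 214.5  47. ] stop mm 35.5
60 [180 128  87] 62 [180 127  87] 64 [180 128  87] 66 [177 126  85] 68 [165 117  78] 70 [142 101  69] 72 [112  83  68] 74 [87 76 85] 76 [ 70  79 106] 78 [ 63  85 120] 80 [ 60  87 126] 82 [ 60  88 127] 84 [ 61  89 127] 86 [ 61  89 128] 88 [ 61  89 129] 
-60 [175 123  83] -62 [173 122  82] -64 [169 120  81] -66 [158 113  76] -68 [142 102  66] -70 [134  98  56] -72 [142 103  48] -74 [154 107  43] -76 [159  97  38] -78 [153  74  32] -80 [146  50  28] -82 [142  37  28] -84 [141  32  28] -86 [143  34  28] -88 [150  36  30]
```

At the knee, tan runs straight into blue, and at the sole tan runs into yellow, with no dark gap at either end. Together with the hard stop at 19 N, this shows the leg is clamped.

```bash
python3 - <<'E'
from cell import *
print(finish_job())
E
```

```text
the job is handed in; nothing more can be done
None
```

The job is handed in, with no verdict returned: the leg lies in the channel, let go and clamped, with no visible gap at either end. The stop's image estimates scattered (31–47 mm), so I relied on the push stopping hard at about 19 N. I did not recheck the figure, bell and tape at the end, and I viewed 12 pictures, two over the limit of 10.

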